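# Lock the bayonet lid on the fume extractor's filter housing

## Robot

A 7-joint arm with a two-finger parallel gripper is mounted at the origin on the work surface. World frame = base frame: x ahead of the robot, y to its left, z up, the work surface at z = 0. Lengths are in m, angles in rad, forces in N, time in s.
With the tool pointing down it reaches from about 0.425 to 0.925 m from the base axis. Payload 6.8 kg.
Tool frame: the origin (TCP) lies midway between the tips of the shut fingers; the grasp point (between the pads) lies 19 mm behind it; z points along the fingers, y is the line along which they close (so a half turn about z gives the same grasp; the last joint's range is limited). The gripper opens to 88 mm and grips with 3 to 60 N. Pads are 20 mm wide; open, the fingers measure 115 mm over their backs; the gripper's body (75 mm by 178 mm) begins 61 mm behind the grasp point.
Start: joints at [-1.322, 0.477, 0.022, 1.555, -0.011, 1.109, -0.083], TCP at [0.236, 0.633, 0.223] pointing down, gripper open.
Joint ranges: [-2.96, 2.96], [-0.34, 2.1], [-1.41, 1.46], [0.24, 2.44], [-1.37, 4.51], [0.17, 1.92], [-2.96, 2.96]. Speed limits (rad/s): [2.39, 2.39, 3.14, 3.14, 3.14, 3.14, 3.14].

## Interface

Orientations are given as a rotation vector (axis times angle).
In Python, from workcell import arm gives the robot as it stands.
- The arm moves only by the tool carry_out, never from a script. Its argument "moves" is a list of rows, each an object of numbers: "wx", "wy", "wz": the turn, a rotation vector about the world's x, y, z in rad; "x", "y", "z": the shift along the world's x, y, z in mm; "fingers": the opening, from 0 (shut) to 1 (fully open). In form: [{"wx": .., "wy": .., "wz": .., "x": .., "y": .., "z": .., "fingers": ..}, ...]. A call has 1 to 8 rows; each row shifts and turns the commanded pose from where the row before left it; what a row does not reach is not made up. A row lasts 1/8 s, in which the tool goes at most 62.5 mm and 10.7 degrees, less where a joint would pass 70% of its speed; a pose out of reach is approached as far as the arm can. A call is refused whole if a number of a shift passes 62.5 or a number of a turn 0.188, either way. A call with a gripper value outside its range is refused whole. The fingers move at their own pace and stop on an object; "squeeze" is the grip in N (left out, the last holds). Time passes only in rows, so rows that do not move let the fingers close. It gives the time, the measured TCP pose, the force, the opening and the grip force at its end, in the units of the state.
- arm.sense(): the state, without advancing time (a new reading comes with each control period).
- arm.get_image(name): name is "scene" or "top" or "wrist"; returns a dict with "color" (480x640x3 uint8, blue, green, red), "fx", "fy", "cx", "cy" (pixels), "origin" and "attitude" of the camera in the world; the wrist camera has in their place "tool_from_camera" (4x4, takes a point from camera to tool coordinates, whose origin is the TCP and whose axes are the flange's). Camera axes: x right, y down, z forward; pixel columns grow to the right and rows downward; lengths in m; the calibration is good to about 2 mm. A picture is of the moment at which its call begins: read the wrist's pose just before it. There is no depth.
- arm.sign_off(): hands the job in; it is judged then, once.
The state is a dict: "clock": time; "q": joint angles; "qvel": joint speeds; "joint_efforts": joint torques, N m; "tool_pos": TCP position; "tool_rot": TCP orientation; "contact_force": force on the tool from outside, world axes, zero at the start; "wrist_torque": the same for the moment, N m; "grip_width": finger opening in m; "finger_force": force on a finger pad.
Only numpy, scipy, OpenCV 4.12 (cv2) and the standard library are available. Lean on these libraries where they do the work, as an engineer would, in place of code of your own. Each camera call takes 0.05 s, during which the arm holds its last target. There are 200 camera calls.

## Task

Put the steel lid back on the filter housing before welding starts: line its two lugs up with the two gaps in the collar, push it in against the spring, and twist it clockwise (seen from above) as far as it goes so that it stays locked. Then let go, and leave the other things on the bench where they are.

Things in the scene. Friction and masses are not known exactly. Their poses are not given: they have to be found in the camera images.
- lid_center (a point): Loose plain steel lid, about 0.3 kg, lying flat, handle up: a disc 94 mm across, 16 mm thick. Two opposite lugs stick out of its rim, level with its underside (24 mm wide, 6 mm thick, reaching 57 mm from the axis). Point on the axis, 29 mm above the underside; z up the axis, x along lugs and handle bar, y across. Half a turn makes no difference.
- lid_grip (a point): Where to take the lid's handle: a solid dark steel bar standing on the disc, 80 mm long, 14 mm wide, across the centre in line with the lugs, from 16 mm to 58 mm above the lid's underside. This point is on the lid's axis, 42 mm above the underside; same axes as lid_center.
- housing: Filter housing, fixed: a grey steel box 190 x 190 x 70 mm with a black grille on its -x side and a short stub pipe on its +x side. On its top, in the middle, stands an open round steel collar, 142 mm across and 38 mm high, into which the lid goes. Origin: centre of its underside, on the bench; z up.
- mouth (a point): Centre of the collar's open mouth, level with its top face, 108 mm above the bench; axes as the housing. An inward lip, 8 mm thick with a 100 mm bore, has two opposite gaps at +x and -x; the lid goes in with its x along this x (either way round). In the 122 mm wide channel below the lip the lugs turn only clockwise seen from above, 0.95 rad from the gaps to solid stops.
- gap (a point): Middle of the gap in the collar's lip on the stub pipe's side, level with the collar's top, 55 mm from the mouth's centre; the other gap is opposite. Each gap is 32 mm wide; a lug passes down through it.
- plate (a joint): Travel (m) of the sprung plate, 68 mm across, in the collar: 0 free, 0.011 fully down; it pushes up 6 N to 12.6 N. At 0 a lid on it has its underside 9 mm below the mouth; the lugs clear the lip and turn only beyond 0.005 (14 mm below); about 0.0085 suits turning. Turned and let go, the lid springs up to the lip and stays at about 0.005, its disc 2 mm proud of the collar.
- hammer_mid (a point): Hammer with a wooden handle, about 300 mm long, lying across the far side of the bench, not needed, leave it alone.
- brush_mid (a point): Brush, about 200 mm long, lying across the far side of the bench, not needed, leave it alone.
- rod_pack_mid (a point): Cardboard pack of welding rods, 350 x 75 x 45 mm, not needed, leave it alone; this point is its centre.
- leg_mid (a point): An upright square steel leg with a round foot, 182 mm tall, not needed, leave it alone; this point is half-way up.
Things that resemble listed ones, but are neither listed nor needed, are in the scene too. Leave any blue, red or yellow look-alike of the part that bears lid_center alone.

How it is judged:
At the end, for the whole second after the job is handed in: The lid sits level (within 0.08 rad) and centred (within 6 mm) in the collar, handle up, turned at least 0.7 rad clockwise from the gaps, its underside 11 to 19 mm below the collar's top, held down on the compressed plate (more than 3 mm) by its lugs, released and at rest (horizontal distance between lid_center and mouth below 0.006 m and z of lid_center in the frame of mouth between 0.01 and 0.018 m and angle between lid_center's own z axis and vertical below 0.08 rad and angle between the x axis of lid_center and the x axis of mouth, either way round above 0.7 rad and value of joint plate above 0.003 m and linear speed of lid below 0.02 m/s); the robot touches nothing.
It fails at once if the hammer is moved by more than 30 mm (distance of hammer_mid from where it was at the start of the episode above 0.03 m).
It fails at once if the brush is moved by more than 30 mm (distance of brush_mid from where it was at the start of the episode above 0.03 m).
It fails at once if the rod pack is moved by more than 30 mm (distance of rod_pack_mid from where it was at the start of the episode above 0.03 m).
It fails at once if the steel leg is moved by more than 30 mm (distance of leg_mid from where it was at the start of the episode above 0.03 m).
It also fails if it takes over 51 s, if anything falls off the work surface, if the arm or the gripper's body presses on something with over 40 N, if the wrist force passes 120 N, or if a joint passes its speed limit or range.

## Working session

There is one attempt and no reset: what is moved stays moved. The work goes in short steps, Python scripts to look and compute and a tool call to move; the robot and the scene stay as the last step left them, time stands still between calls to the robot, and variables do not carry over. Pictures are saved under pics/ and viewed, at most 10 in all, crops included, and the job is handed in when it is done.

Besides the shell and the picture viewer there is one more tool, called after "Call:" as name(argument=value, ...), one argument or row to a line, values as JSON. carry_out: Moves the arm, as the interface text tells. Its arguments: {"type":"object","properties":{"moves":{"type":"array"},"squeeze":{"type":"number"}},"required":["moves"]}

```bash
mkdir -p pics
cat > h.py <<'E'
import numpy as np, cv2
from scipy.spatial.transform import Rotation as R
from workcell import arm
def cam(n):
    s=arm.sense(); i=arm.get_image(n)
    K=np.array([[i['fx'],0,i['cx']],[0,i['fy'],i['cy']],[0,0,1]])
    if n=='wrist':
        T=np.eye(4);T[:3,:3]=R.from_rotvec(s['tool_rot']).as_matrix();T[:3,3]=s['tool_pos']
        T=T@np.array(i['tool_from_camera']); o,A=T[:3,3],T[:3,:3]
    else:
        o=np.array(i['origin']); a=np.array(i['attitude']); A=a if a.shape==(3,3) else R.from_rotvec(a).as_matrix()
    return i['color'],K,o,A
def onz(c,uv,z):
    _,K,o,A=c; uv=np.atleast_2d(uv).astype(float)
    d=(A@np.linalg.inv(K)@np.c_[uv,np.ones(len(uv))].T).T
    return o+d*((z-o[2])/d[:,2])[:,None]
def proj(c,p):
    _,K,o,A=c; q=(np.atleast_2d(p)-o)@A; q=q@K.T; return q[:,:2]/q[:,2:]
def save(c,n): np.savez(n+'.npz',a=c[0],K=c[1],o=c[2],A=c[3]); cv2.imwrite('pics/'+n+'.png',c[0])
def load(n): d=np.load(n+'.npz'); return d['a'],d['K'],d['o'],d['A']
E
python3 - <<'E'
from h import *
for n in('top','scene'):
    c=cam(n);save(c,n);print(n,c[2],c[3].round(3).tolist(),c[1][0,0])
s=arm.sense();print(s['clock'],s['tool_pos'],s['tool_rot'])
E
```

```text
top [ 0.37862745 -0.01134256  1.35510416] [[-0.005, -0.991, 0.133], [-1.0, 0.007, 0.019], [-0.02, -0.133, -0.991]] 497.15321177162656
scene [1.70584602 0.49792926 1.24936142] [[-0.41, 0.624, -0.666], [0.912, 0.283, -0.296], [0.004, -0.729, -0.685]] 599.0943348152277
0.1 [0.2355847  0.6320038  0.22178719] [-5.57454421e-01 -3.09155763e+00  2.46579422e-03]
```

View pics/top.png

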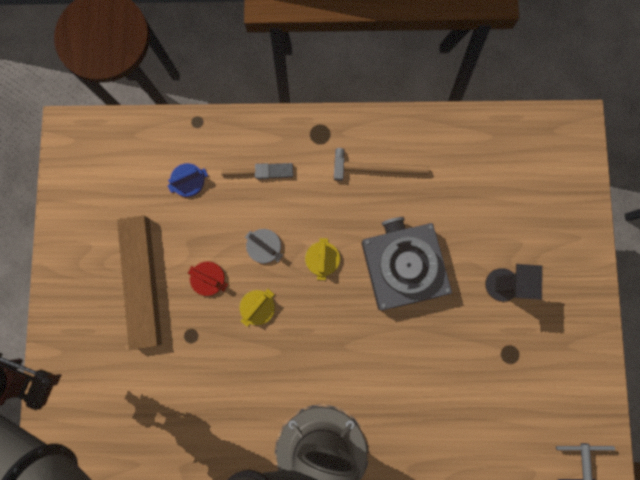

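View pics/scene.png

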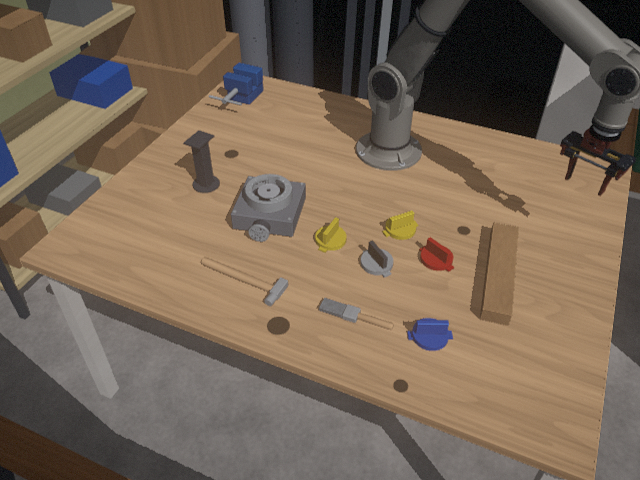

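The plain grey lid at top (265,247) / scene (376,260) is the only uncoloured one. The blue lid (187,181), red lid (208,279) and yellow lids (323,258) and (257,307) are look-alikes. The housing is at top (408,265), with its stub pipe at (394,224). I'll confirm this in an enlarged crop.

Run:
```python
from h import *
a=load('top')[0]
A=cv2.resize(a[215:285,225:305],None,fx=5,fy=5,interpolation=cv2.INTER_CUBIC)
B=cv2.resize(a[210:320,355:460],None,fx=3.8,fy=3.8,interpolation=cv2.INTER_CUBIC)
s=load('scene')[0]
C=np.zeros((max(A.shape[0],B.shape[0]),800,3),np.uint8);C[:A.shape[0],:400]=A;C[:B.shape[0],400:400+B.shape[1]]=B[:,:400]
cv2.imwrite('pics/crop.png',C)
c=load('top')
print(onz(c,[(265,247)],.016),onz(c,[(408,265)],.108),onz(c,[(394,224)],.05))
c=load('scene');print(onz(c,[(376,262)],.016),onz(c,[(268,187)],.108),onz(c,[(258,233)],.03))
```

```text
[[0.53866553 0.14926874 0.016     ]] [[ 0.47976147 -0.22111636  0.108     ]] [[ 0.59362313 -0.19709805  0.05      ]]
[[0.5525664  0.15625957 0.016     ]] [[ 0.4774136  -0.22636173  0.108     ]] [[ 0.59812799 -0.2010076   0.03      ]]
```

View pics/crop.png

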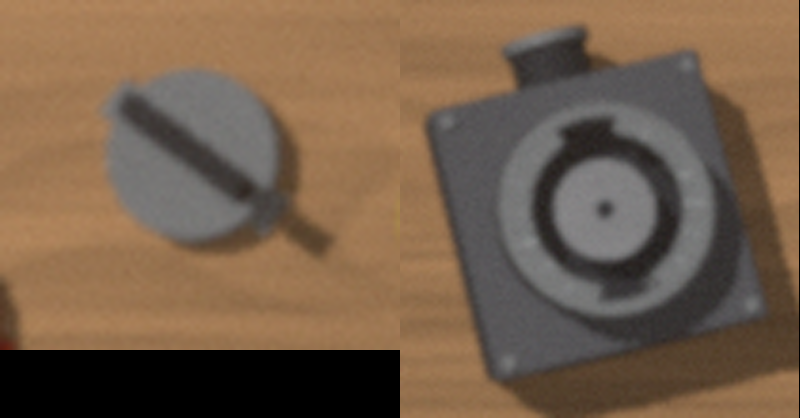

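The crop confirms it: a plain grey lid with a dark bar, its lugs at about full-image (249.6,235) and (278.6,257.6). The collar is centred at about (409.5,265.3), and its gaps are at crop (588,130) and (625,290).

Run:
```python
from h import *
c=load('top')
f=lambda u,v:(225+u/5,215+v/5); g=lambda u,v:(355+(u-400)/3.8,210+v/3.8)
l=onz(c,[f(123,100),f(268,213)],.006); b=onz(c,[f(130,105),f(248,190)],.058);d=onz(c,[f(193,155)],.016)
m=onz(c,[g(607,210)],.108); ga=onz(c,[g(588,130),g(625,290)],.1)
an=lambda p:np.degrees(np.arctan2(*(p[0]-p[1])[1::-1]))
print(l,l.mean(0),an(l),np.linalg.norm(l[0]-l[1]));print(b.mean(0),an(b),np.linalg.norm(b[0]-b[1]),d)
print(m,ga,ga.mean(0),an(ga))
```

```text
[[0.57337535 0.19318213 0.006     ]
 [0.51047049 0.11301987 0.006     ]] [0.54192292 0.153101   0.006     ] 51.8780449718137 0.10189705278207985
[0.54038292 0.15018492 0.058     ] 54.00356289780116 0.07754848122237072 [[0.54143014 0.15310727 0.016     ]]
[[ 0.47907814 -0.22477452  0.108     ]] [[ 0.53327157 -0.21511404  0.1       ]
 [ 0.42679703 -0.23638861  0.1       ]] [ 0.4800343  -0.22575132  0.1       ] 11.299410915744183
```

Call:
carry_out(
  moves=[
    {"wz": -0.18, "x": 20, "y": -30, "z": 10},
    {"wz": -0.18, "x": 25, "y": -35, "z": 10},
    {"wz": -0.18, "x": 25, "y": -40},
    {"wz": -0.18, "x": 25, "y": -45},
    {"wz": -0.18, "x": 25, "y": -45},
    {"wz": -0.18, "x": 25, "y": -45},
    {"wz": -0.18, "x": 25, "y": -45},
    {"wz": -0.18, "x": 25, "y": -45},
  ],
)

```text
invalid input
```

Call:
carry_out(
  moves=[
    {"wx": 0, "wy": 0, "wz": -0.18, "x": 20, "y": -30, "z": 10, "fingers": 1},
    {"wx": 0, "wy": 0, "wz": -0.18, "x": 25, "y": -35, "z": 10, "fingers": 1},
    {"wx": 0, "wy": 0, "wz": -0.18, "x": 25, "y": -40, "z": 0, "fingers": 1},
    {"wx": 0, "wy": 0, "wz": -0.18, "x": 25, "y": -45, "z": 0, "fingers": 1},
    {"wx": 0, "wy": 0, "wz": -0.18, "x": 25, "y": -45, "z": 0, "fingers": 1},
    {"wx": 0, "wy": 0, "wz": -0.18, "x": 25, "y": -45, "z": 0, "fingers": 1},
  ],
  squeeze=30,
)

```text
clock: 0.85
tool_pos: [0.3812, 0.3908, 0.2424]
tool_rot: [-2.075, -2.359, 0.001]
contact_force: [0.6, -0.2, 1.0]
grip_width: 0.0879
finger_force: 0.0
```

Call:
carry_out(
  moves=[
    {"wx": 0, "wy": 0, "wz": -0.13, "x": 27, "y": -40, "z": 0, "fingers": 1},
    {"wx": 0, "wy": 0, "wz": -0.13, "x": 27, "y": -40, "z": 0, "fingers": 1},
    {"wx": 0, "wy": 0, "wz": -0.13, "x": 27, "y": -40, "z": 0, "fingers": 1},
    {"wx": 0, "wy": 0, "wz": -0.13, "x": 27, "y": -40, "z": 0, "fingers": 1},
    {"wx": 0, "wy": 0, "wz": -0.13, "x": 26, "y": -40, "z": 0, "fingers": 1},
    {"wx": 0, "wy": 0, "wz": -0.13, "x": 26, "y": -38, "z": 0, "fingers": 1},
    {"wx": 0, "wy": 0, "wz": 0, "x": 0, "y": 0, "z": 0, "fingers": 1},
    {"wx": 0, "wy": 0, "wz": 0, "x": 0, "y": 0, "z": 0, "fingers": 1},
  ],
  squeeze=30,
)

```text
clock: 1.85
tool_pos: [0.5402, 0.1552, 0.2423]
tool_rot: [-2.81, -1.403, 0.001]
contact_force: [-0.1, 0.5, 0.0]
grip_width: 0.0874
finger_force: 0.0
```

Run:
```python
from h import *
c=cam('wrist');save(c,'w1');print(c[2],arm.sense()['q'],proj(c,[[.541,.152,.058],[.541,.152,.016]]))
```

```text
[0.58131483 0.21031613 0.40418623] [-0.85831618  0.30077708  0.58057663  1.83713489 -0.18812774  1.05918808
 -0.84892089] [[318.76689457 219.41863123]
 [318.49494596 212.24350917]]
```

View pics/w1.png

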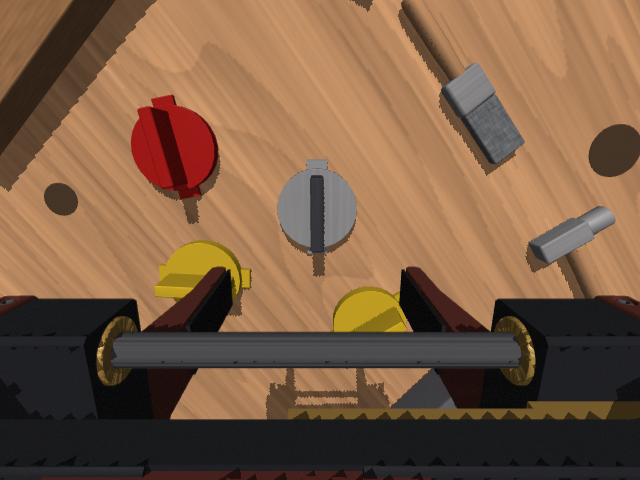

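The wrist view shows the grey lid: disc centre (317,210), bar (317,176)–(317,252), almost in line with the tool. Red is to the left and yellow below it.

Run:
```python
from h import *
c=load('w1');h=cv2.cvtColor(c[0],cv2.COLOR_BGR2HSV)
roi=np.zeros(h.shape[:2],np.uint8);roi[155:262,265:370]=1
bar=((h[...,2]<85)&(h[...,1]<90)&(roi>0)).astype(np.uint8)
n,l,st,ce=cv2.connectedComponentsWithStats(bar);k=1+st[1:,4].argmax()
ys,xs=np.where(l==k);print(st[k],cv2.minAreaRect(np.c_[xs,ys].astype(np.float32)))
y0,y1=ys.min(),ys.max()
m=((h[...,1]<50)&(roi>0)).astype(np.uint8);m=cv2.morphologyEx(m,cv2.MORPH_OPEN,np.ones((15,15)))
n,l2,st2,_=cv2.connectedComponentsWithStats(m);print(st2[1:])
e=[[xs[abs(ys-v)<=4].mean(),v] for v in (y0+6,y1-6)]
p=onz(c,e,.058);print(e,p,np.degrees(np.arctan2(*(p[0]-p[1])[1::-1])))
k=1+st2[1:,4].argmax();s=st2[k];print(onz(c,[[s[0]+s[2]/2,s[1]+s[2]/2]],.016), onz(c,[[317,168]],.006))
s=arm.sense();print(s['tool_pos'],R.from_rotvec(s['tool_rot']).as_matrix().round(4).tolist())
```

```text
[ 307  175   20   79 1111] ((316.5, 214.0), (78.0, 19.0), 90.0)
[[ 278  160   78   93 5201]]
[[np.float64(316.5), np.int64(181)], [np.float64(317.07586206896553), np.int64(247)]] [[0.56314536 0.18549186 0.058     ]
 [0.52141725 0.12885071 0.058     ]] 53.620544639498306
[[0.5489641  0.16555018 0.016     ]] [[0.56988756 0.19341361 0.006     ]]
[0.5399887  0.15582715 0.24228355] [[0.5999, 0.8001, -0.001], [0.8001, -0.5999, 0.0003], [-0.0004, -0.001, -1.0]]
```

Call:
carry_out(
  moves=[
    {"wx": 0, "wy": 0, "wz": 0, "x": -1, "y": -3.5, "z": -50, "fingers": 1},
    {"wx": 0, "wy": 0, "wz": 0, "x": 0, "y": 0, "z": -50, "fingers": 1},
    {"wx": 0, "wy": 0, "wz": 0, "x": 0, "y": 0, "z": -50, "fingers": 1},
    {"wx": 0, "wy": 0, "wz": 0, "x": 0, "y": 0, "z": -35, "fingers": 1},
    {"wx": 0, "wy": 0, "wz": 0, "x": 0, "y": 0, "z": -20, "fingers": 1},
    {"wx": 0, "wy": 0, "wz": 0, "x": 0, "y": 0, "z": -13, "fingers": 1},
    {"wx": 0, "wy": 0, "wz": 0, "x": 0, "y": 0, "z": 0, "fingers": 1},
  ],
  squeeze=50,
)

```text
clock: 2.78
tool_pos: [0.539, 0.1518, 0.0242]
tool_rot: [-2.81, -1.403, 0.002]
contact_force: [-0.2, 0.1, 0.3]
grip_width: 0.0875
finger_force: 0.0
```

Call:
carry_out(
  moves=[
    {"wx": 0, "wy": 0, "wz": 0, "x": 0, "y": 0, "z": 0, "fingers": 0},
    {"wx": 0, "wy": 0, "wz": 0, "x": 0, "y": 0, "z": 0, "fingers": 0},
    {"wx": 0, "wy": 0, "wz": 0, "x": 0, "y": 0, "z": 0, "fingers": 0},
    {"wx": 0, "wy": 0, "wz": 0, "x": 0, "y": 0, "z": 0, "fingers": 0},
    {"wx": 0, "wy": 0, "wz": 0, "x": 0, "y": 0, "z": 0, "fingers": 0},
  ],
  squeeze=50,
)

```text
clock: 3.4
tool_pos: [0.5398, 0.151, 0.0248]
tool_rot: [-2.812, -1.401, -0.0]
contact_force: [0.4, 0.4, -0.3]
grip_width: 0.0409
finger_force: 0.0
```

Call:
carry_out(
  moves=[
    {"wx": 0, "wy": 0, "wz": 0, "x": 0, "y": 0, "z": 0, "fingers": 0},
    {"wx": 0, "wy": 0, "wz": 0, "x": 0, "y": 0, "z": 0, "fingers": 0},
    {"wx": 0, "wy": 0, "wz": 0, "x": 0, "y": 0, "z": 0, "fingers": 0},
    {"wx": 0, "wy": 0, "wz": 0, "x": 0, "y": 0, "z": 0, "fingers": 0},
    {"wx": 0, "wy": 0, "wz": 0, "x": 0, "y": 0, "z": 0, "fingers": 0},
  ],
  squeeze=50,
)

```text
clock: 4.03
tool_pos: [0.5396, 0.1511, 0.0246]
tool_rot: [-2.811, -1.402, 0.0]
contact_force: [-1.1, 0.8, 1.1]
grip_width: 0.0136
finger_force: 50.0
```

Call:
carry_out(
  moves=[
    {"wx": 0, "wy": 0, "wz": 0, "x": 0, "y": 0, "z": 30, "fingers": 0},
    {"wx": 0, "wy": 0, "wz": 0, "x": 0, "y": 0, "z": 50, "fingers": 0},
    {"wx": 0, "wy": 0, "wz": 0, "x": 0, "y": 0, "z": 50, "fingers": 0},
    {"wx": 0, "wy": 0, "wz": 0, "x": 0, "y": 0, "z": 50, "fingers": 0},
    {"wx": 0, "wy": 0, "wz": -0.06, "x": -10, "y": -30, "z": 45, "fingers": 0},
    {"wx": 0, "wy": 0, "wz": -0.07, "x": -10, "y": -40, "z": 0, "fingers": 0},
    {"wx": 0, "wy": 0, "wz": -0.1, "x": -20, "y": -50, "z": 0, "fingers": 0},
    {"wx": 0, "wy": 0, "wz": -0.1, "x": -20, "y": -50, "z": 0, "fingers": 0},
  ],
  squeeze=50,
)

```text
clock: 5.03
tool_pos: [0.4786, -0.0206, 0.2493]
tool_rot: [-3.005, -0.916, 0.001]
contact_force: [1.0, -0.4, -2.7]
grip_width: 0.0135
finger_force: 50.0
```

Call:
carry_out(
  moves=[
    {"wx": 0, "wy": 0, "wz": -0.1, "x": -20, "y": -50, "z": 0, "fingers": 0},
    {"wx": 0, "wy": 0, "wz": -0.1, "x": -20, "y": -50, "z": 0, "fingers": 0},
    {"wx": 0, "wy": 0, "wz": -0.1, "x": -20, "y": -50, "z": 0, "fingers": 0},
    {"wx": 0, "wy": 0, "wz": -0.1, "x": -20, "y": -45, "z": 0, "fingers": 0},
    {"wx": 0, "wy": 0, "wz": 0, "x": 0, "y": -26, "z": 0, "fingers": 0},
    {"wx": 0, "wy": 0, "wz": 0, "x": 0, "y": 0, "z": 0, "fingers": 0},
    {"wx": 0, "wy": 0, "wz": 0, "x": 0, "y": 0, "z": 0, "fingers": 0},
  ],
  squeeze=50,
)

```text
clock: 5.9
tool_pos: [0.3995, -0.2392, 0.2492]
tool_rot: [-3.126, -0.306, 0.002]
contact_force: [0.6, 0.3, -3.6]
grip_width: 0.014
finger_force: 50.0
```

Run:
```python
from h import *
c=cam('wrist');save(c,'w2');s=arm.sense();print(c[2],s['tool_pos'],s['q'],proj(c,[[.4795,-.225,.108]]),np.degrees(np.arctan2(*R.from_rotvec(s['tool_rot']).as_matrix()[[1,0],0])))
```

```text
[ 0.46681953 -0.22582819  0.41113538] [ 0.39972337 -0.23890251  0.24930774] [-0.48736002  0.11986123  0.98902909  2.04825996 -0.11693245  1.03123028
 -0.81589674] [[317.89649373 134.4599921 ]] 11.239581054790854
```

View pics/w2.png

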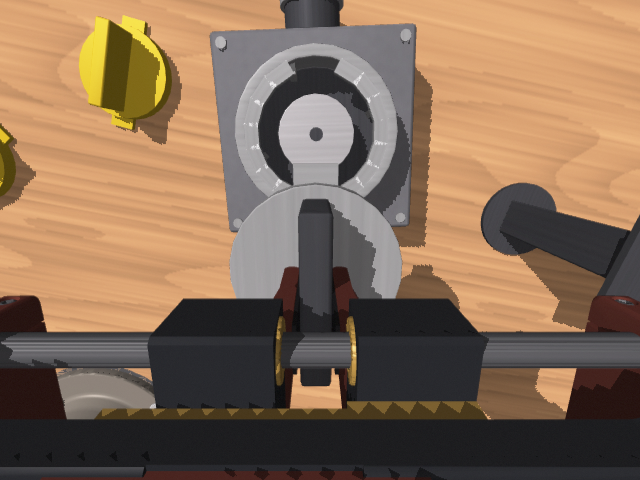

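The wrist view shows the collar at about (316,125), the plate hole at (316,134) and the far gap at about (314,67). The held lid's front lug is at (292–339,163) and its disc edge runs from u=230 to u=402. I'll measure the lid and the collar in this same view.

Run:
```python
from h import *
c=load('w2');g=cv2.GaussianBlur(cv2.cvtColor(c[0],cv2.COLOR_BGR2GRAY),(3,3),0).astype(float)
s=arm.sense();T=R.from_rotvec(s['tool_rot']).as_matrix();t=np.array(s['tool_pos'])
def circ(ctr,z,r0,r1,angs,sign):
    pts=[]
    for a in np.radians(angs):
        P=[proj(c,[ctr[0]+r*np.cos(a),ctr[1]+r*np.sin(a),z])[0] for r in np.arange(r0,r1,.0005)]
        v=np.array([g[int(round(y)),int(round(x))] if 0<=y<480 and 0<=x<640 else 0 for x,y in P]);d=sign*(v[4:]-v[:-4]);k=d.argmax()+2
        if d.max()>15: pts.append(onz(c,P[k],z)[0][:2])
    p=np.array(pts)
    for _ in range(3):
        w=np.linalg.lstsq(np.c_[2*p,np.ones(len(p))],(p**2).sum(1),rcond=None)[0];rad=np.sqrt(w[2]+w[:2]@w[:2])
        e=abs(np.linalg.norm(p-w[:2],axis=1)-rad);p=p[e<max(.0008,2*np.median(e))]
    return w[:2],rad,len(p),np.median(e)
print('collar',circ([.4795,-.225],.108,.063,.079,range(-100,125,5),-1))
print('plate',circ([.4795,-.225],.099,.029,.040,range(-100,125,5),-1))
print('hole',onz(c,[316,134],.099))
gr=g[40:100,270:360]; 
for v in(58,62,66,70): 
    r=g[v,275:355];d=np.diff(r);print(v,275+d.argmin(),275+d.argmax())
zl=t[2]-.0236
for v in(166,172,178):
    d=np.diff(g[v,280:352]);print('lug',v,[280+int(i) for i in np.argsort(-abs(d))[:4]])
print('lug tip rows',[int(150+np.diff(g[150:182,u]).argmax()) for u in(298,305,316,325,333)],'disc')
ce=t[:2]
print('lid disc',circ(ce,zl+.016,.040,.055,list(range(-60,-10,4))+list(range(30,84,4)),-1))
print('tcp',t,'x',T[:2,0])
for u in (292.5,339): print(onz(c,[[u,163],[u,178]],zl+.006)[:,:2])
```

```text
collar (array([ 0.48026423, -0.22266717]), np.float64(0.06970563419975623), 44, np.float64(0.00020410994416639183))
plate (array([ 0.48005599, -0.22274351]), np.float64(0.03352853076158078), 45, np.float64(0.00030553227847052167))
hole [[ 0.4799333  -0.22324011  0.099     ]]
58 294 333
62 287 338
66 289 336
70 291 334
lug 166 [337, 338, 292, 291]
lug 172 [337, 338, 292, 293]
lug 178 [337, 292, 338, 293]
lug tip rows [157, 167, 167, 155, 155] disc
lid disc (array([ 0.4025663 , -0.23738126]), np.float64(0.04764215523600094), 16, np.float64(0.0002572249871737771))
tcp [ 0.39972337 -0.23890251  0.24930774] x [0.98082056 0.19491193]
[[ 0.4577326  -0.21509274]
 [ 0.45009688 -0.21646451]]
[[ 0.46245529 -0.23897168]
 [ 0.45487444 -0.24061213]]
```

Run:
```python
from h import *
c=load('w2');d=lambda p:np.degrees(np.arctan2(p[1],p[0]))
m=np.array([.4801,-.2228,0])
for z in(.1,.108):
    p=onz(c,[(312.5,64),(312.5,60)],z)-m; print([(d(q),np.linalg.norm(q[:2])) for q in p])
b=onz(c,[(221,42),(405.5,34.5),(401,217),(237,224)],.07)
print(d(b[0]-b[1])-90,d(b[1]-b[2]),d(b[3]-b[2])-90,d(b[0]-b[3]),b.mean(0))
```

```text
[(np.float64(13.811925984303546), np.float64(0.056362353477962326)), (np.float64(13.669660731402763), np.float64(0.0594278665520187))]
[(np.float64(13.81813305618123), np.float64(0.05456296345648116)), (np.float64(13.674679980437745), np.float64(0.057549641502863826))]
13.238694936998243 13.520807344762236 13.696963920135914 12.690318149510942 [ 0.47987953 -0.22330344  0.07      ]
```

Call:
carry_out(
  moves=[
    {"wx": 0, "wy": 0, "wz": 0.02, "x": 38, "y": 7, "z": 0, "fingers": 0},
    {"wx": 0, "wy": 0, "wz": 0.02, "x": 39.5, "y": 7.5, "z": 0, "fingers": 0},
    {"wx": 0, "wy": 0, "wz": 0, "x": 0, "y": 0, "z": -40, "fingers": 0},
    {"wx": 0, "wy": 0, "wz": 0, "x": 0, "y": 0, "z": -40, "fingers": 0},
    {"wx": 0, "wy": 0, "wz": 0, "x": 0, "y": 0, "z": -22, "fingers": 0},
    {"wx": 0, "wy": 0, "wz": 0, "x": 0, "y": 0, "z": 0, "fingers": 0},
    {"wx": 0, "wy": 0, "wz": 0, "x": 0, "y": 0, "z": 0, "fingers": 0},
  ],
  squeeze=60,
)

```text
clock: 6.82
tool_pos: [0.478, -0.2251, 0.1485]
tool_rot: [3.119, 0.37, 0.002]
contact_force: [1.3, -1.1, -3.0]
grip_width: 0.0134
finger_force: 60.0
```

Run:
```python
from h import *
c=cam('wrist');save(c,'w3');s=arm.sense();print(s['clock'],s['tool_pos'],s['contact_force'],np.degrees(np.arctan2(*R.from_rotvec(s['tool_rot']).as_matrix()[[1,0],0])))
cv2.imwrite('pics/w3c.png',cv2.resize(c[0][100:360,170:470],None,fx=2.3,fy=2.3))
```

```text
6.875 [ 0.47821835 -0.22533281  0.14877836] [ 0.126107   -1.27420912 -2.78077264] 13.503387469990821
```

View pics/w3c.png

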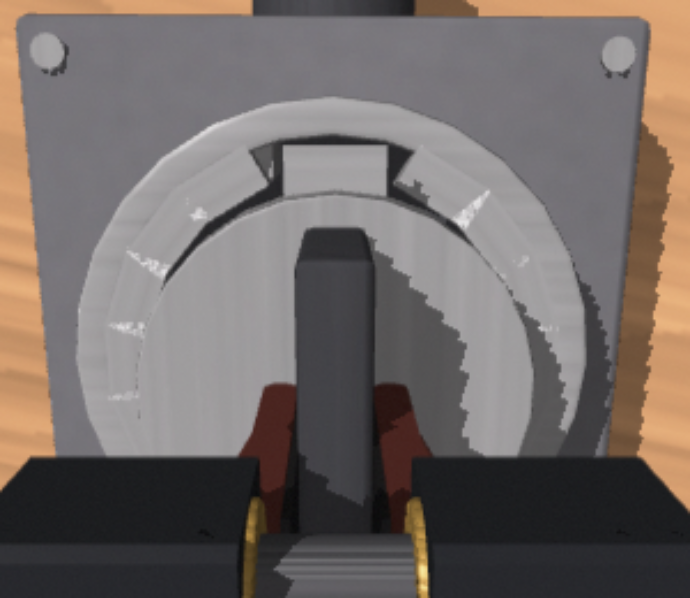

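The close view shows the lug (crop 284–388) inside the gap (crop about 270–395) and well aligned. The disc sits slightly right of the collar's centre. I'll measure that offset.

Run:
```python
from h import *
c=load('w3');g=cv2.GaussianBlur(cv2.cvtColor(c[0],cv2.COLOR_BGR2GRAY),(3,3),0).astype(float)
t=np.array(arm.sense()['tool_pos'])
def circ(ctr,z,R0,angs,w):
    pts=[]
    for a in np.radians(angs):
        P=[proj(c,[ctr[0]+r*np.cos(a),ctr[1]+r*np.sin(a),z])[0] for r in np.arange(R0-w,R0+w,.0003)]
        v=np.array([g[int(round(y)),int(round(x))] for x,y in P]);d=v[:-4]-v[4:];k=d.argmax()+2
        if d.max()>12: pts.append(onz(c,P[k],z)[0][:2])
    p=np.array(pts)
    for _ in range(4):
        w=np.linalg.lstsq(np.c_[2*p,np.ones(len(p))],(p**2).sum(1),rcond=None)[0];rad=np.sqrt(w[2]+w[:2]@w[:2])
        e=abs(np.linalg.norm(p-w[:2],axis=1)-rad);p=p[e<max(.0006,2*np.median(e))]
    return w[:2],rad,len(p),len(pts),np.median(e)
print('collar',circ([.4801,-.2228],.108,.071,range(-60,91,4),.006))
print('lid',circ([.4801,-.2228],t[2]-.0236+.016,.047,list(range(-55,-5,3))+list(range(32,83,3)),.004))
f=lambda u,v:(170+u/2.3,100+v/2.3)
l=onz(c,[f(283,145),f(388,145),f(285,192),f(387,192)],t[2]-.0176);print('lug',l[:2].mean(0),l[2:].mean(0))
gp=onz(c,[f(250,148),f(416,148),f(270,182),f(395,182)],.108);print('gap',gp,gp[:2].mean(0),gp[2:].mean(0))
```

```text
collar (array([ 0.4810027 , -0.22261845]), np.float64(0.06942204890365376), 38, 38, np.float64(0.00015977280061524324))
lid (array([ 0.48336513, -0.22286158]), np.float64(0.04605925613292171), 26, 29, np.float64(0.0002495893447226685))
lug [ 0.53812947 -0.2105546   0.13117836] [ 0.52784829 -0.21314886  0.13117836]
gap [[ 0.53144499 -0.189567    0.108     ]
 [ 0.54142431 -0.23106927  0.108     ]
 [ 0.5242022  -0.19641014  0.108     ]
 [ 0.53180031 -0.22800627  0.108     ]] [ 0.53643465 -0.21031814  0.108     ] [ 0.52800125 -0.21220821  0.108     ]
```

Call:
carry_out(
  moves=[
    {"wx": 0, "wy": 0, "wz": 0, "x": -1.3, "y": 1, "z": -8, "fingers": 0},
    {"wx": 0, "wy": 0, "wz": 0, "x": 0, "y": 0, "z": -7, "fingers": 0},
    {"wx": 0, "wy": 0, "wz": 0, "x": 0, "y": 0, "z": -4, "fingers": 0},
    {"wx": 0, "wy": 0, "wz": 0, "x": 0, "y": 0, "z": 0, "fingers": 0},
    {"wx": 0, "wy": 0, "wz": 0, "x": 0, "y": 0, "z": 0, "fingers": 0},
  ],
  squeeze=60,
)

```text
clock: 7.5
tool_pos: [0.476, -0.2246, 0.1287]
tool_rot: [3.12, 0.368, 0.0]
contact_force: [0.0, -0.7, -2.3]
grip_width: 0.0139
finger_force: 60.0
```

Call:
carry_out(
  moves=[
    {"wx": 0, "wy": 0, "wz": 0, "x": 0, "y": 0, "z": -4, "fingers": 0},
    {"wx": 0, "wy": 0, "wz": 0, "x": 0, "y": 0, "z": 0, "fingers": 0},
    {"wx": 0, "wy": 0, "wz": 0, "x": 0, "y": 0, "z": 0, "fingers": 0},
  ],
  squeeze=60,
)

```text
clock: 7.88
tool_pos: [0.476, -0.2245, 0.1246]
tool_rot: [3.12, 0.368, -0.0]
contact_force: [0.4, -0.3, -3.4]
grip_width: 0.0135
finger_force: 60.0
```

Call:
carry_out(
  moves=[
    {"wx": 0, "wy": 0, "wz": 0, "x": 0, "y": 0, "z": -3, "fingers": 0},
    {"wx": 0, "wy": 0, "wz": 0, "x": 0, "y": 0, "z": -3, "fingers": 0},
    {"wx": 0, "wy": 0, "wz": 0, "x": 0, "y": 0, "z": 0, "fingers": 0},
    {"wx": 0, "wy": 0, "wz": 0, "x": 0, "y": 0, "z": 0, "fingers": 0},
  ],
  squeeze=60,
)

```text
clock: 8.38
tool_pos: [0.4762, -0.2247, 0.119]
tool_rot: [3.12, 0.368, 0.001]
contact_force: [-2.0, 1.2, 5.1]
grip_width: 0.0137
finger_force: 60.0
```

Call:
carry_out(
  moves=[
    {"wx": 0, "wy": 0, "wz": 0, "x": 0, "y": 0, "z": -3.5, "fingers": 0},
    {"wx": 0, "wy": 0, "wz": 0, "x": 0, "y": 0, "z": 0, "fingers": 0},
    {"wx": 0, "wy": 0, "wz": 0, "x": 0, "y": 0, "z": 0, "fingers": 0},
  ],
  squeeze=60,
)

```text
clock: 8.75
tool_pos: [0.4763, -0.2247, 0.1157]
tool_rot: [-3.12, -0.368, -0.001]
contact_force: [-3.1, 1.6, 8.2]
grip_width: 0.0135
finger_force: 60.0
```

Call:
carry_out(
  moves=[
    {"wx": 0, "wy": 0, "wz": -0.1, "x": 0, "y": 0.3, "z": 0, "fingers": 0},
    {"wx": 0, "wy": 0, "wz": -0.1, "x": 0, "y": 0.3, "z": 0, "fingers": 0},
    {"wx": 0, "wy": 0, "wz": -0.1, "x": 0, "y": 0.3, "z": 0, "fingers": 0},
    {"wx": 0, "wy": 0, "wz": 0, "x": 0, "y": 0, "z": 0, "fingers": 0},
  ],
  squeeze=60,
)

```text
clock: 9.25
tool_pos: [0.477, -0.2242, 0.1159]
tool_rot: [3.139, -0.104, 0.003]
contact_force: [0.1, 0.2, 8.3]
grip_width: 0.0136
finger_force: 60.0
```

Run:
```python
from h import *
s=arm.sense();print(s['contact_force'],s['wrist_torque'],s['q'],np.degrees(np.arctan2(*R.from_rotvec(s['tool_rot']).as_matrix()[[1,0],0])))
```

```text
[0.10630749 0.17378988 8.25121244] [ 0.12052075  0.31332175 -0.13300318] [-0.34548112  0.50629203  0.87101434  2.04839126 -0.53090857  0.82180934
 -0.79883081] -3.804480785426665
```

Call:
carry_out(
  moves=[
    {"wx": 0, "wy": 0, "wz": -0.12, "x": 0.1, "y": 0.4, "z": 0, "fingers": 0},
    {"wx": 0, "wy": 0, "wz": -0.12, "x": 0.1, "y": 0.4, "z": 0, "fingers": 0},
    {"wx": 0, "wy": 0, "wz": -0.12, "x": 0.2, "y": 0.4, "z": 0, "fingers": 0},
    {"wx": 0, "wy": 0, "wz": -0.12, "x": 0.2, "y": 0.4, "z": 0, "fingers": 0},
    {"wx": 0, "wy": 0, "wz": -0.1, "x": 0.1, "y": 0.3, "z": 0, "fingers": 0},
    {"wx": 0, "wy": 0, "wz": 0, "x": 0, "y": 0, "z": 0, "fingers": 0},
  ],
  squeeze=60,
)

```text
clock: 10.0
tool_pos: [0.4778, -0.2224, 0.1159]
tool_rot: [2.978, -0.997, 0.004]
contact_force: [-0.6, 0.4, 6.3]
grip_width: 0.0135
finger_force: 60.0
```

Run:
```python
from h import *
s=arm.sense();print(s['contact_force'],s['wrist_torque'],s['q'],np.degrees(np.arctan2(*R.from_rotvec(s['tool_rot']).as_matrix()[[1,0],0])))
```

```text
[-0.64051987  0.43301633  6.26924993] [ 0.16403491  0.1783619  -0.11670056] [-0.44162162  0.58260649  1.02415236  2.05286134 -0.65966232  0.87312795
 -1.25685747] -37.035464791912815
```

Call:
carry_out(
  moves=[
    {"wx": 0, "wy": 0, "wz": -0.05, "x": 0, "y": 0.1, "z": 0, "fingers": 0},
    {"wx": 0, "wy": 0, "wz": -0.04, "x": 0, "y": 0, "z": 0, "fingers": 0},
    {"wx": 0, "wy": 0, "wz": 0, "x": 0, "y": 0, "z": 0, "fingers": 0},
    {"wx": 0, "wy": 0, "wz": 0, "x": 0, "y": 0, "z": 0, "fingers": 0},
  ],
  squeeze=60,
)

```text
clock: 10.5
tool_pos: [0.4787, -0.2217, 0.1161]
tool_rot: [-2.933, 1.125, -0.005]
contact_force: [1.9, 1.3, 7.8]
grip_width: 0.0132
finger_force: 60.1
```

Run:
```python
from h import *
s=arm.sense();print(s['contact_force'],s['wrist_torque'],np.degrees(np.arctan2(*R.from_rotvec(s['tool_rot']).as_matrix()[[1,0],0])))
```

```text
[1.87648694 1.25065172 7.80929836] [ 0.39919059 -0.11911398  0.71027351] -41.9508866103007
```

The torque rise marks the stop, after about 0.96 rad of turn. Next I ease the lid up to the lip and release it.

Call:
carry_out(
  moves=[
    {"wx": 0, "wy": 0, "wz": 0.02, "x": 0, "y": 0, "z": 1.5, "fingers": 0},
    {"wx": 0, "wy": 0, "wz": 0, "x": 0, "y": 0, "z": 1.5, "fingers": 0},
    {"wx": 0, "wy": 0, "wz": 0, "x": 0, "y": 0, "z": 0, "fingers": 0},
    {"wx": 0, "wy": 0, "wz": 0, "x": 0, "y": 0, "z": 0, "fingers": 0.5},
    {"wx": 0, "wy": 0, "wz": 0, "x": 0, "y": 0, "z": 0, "fingers": 0.5},
    {"wx": 0, "wy": 0, "wz": 0, "x": 0, "y": 0, "z": 0, "fingers": 0.5},
    {"wx": 0, "wy": 0, "wz": 0, "x": 0, "y": 0, "z": 0, "fingers": 0.5},
    {"wx": 0, "wy": 0, "wz": 0, "x": 0, "y": 0, "z": 0, "fingers": 0.5},
  ],
  squeeze=60,
)

```text
clock: 11.5
tool_pos: [0.4766, -0.2216, 0.1181]
tool_rot: [2.943, -1.1, -0.0]
contact_force: [-0.2, -0.1, -0.4]
grip_width: 0.0439
finger_force: 0.0
```

Call:
carry_out(
  moves=[
    {"wx": 0, "wy": 0, "wz": 0, "x": 0, "y": 0, "z": 20, "fingers": 0.5},
    {"wx": 0, "wy": 0, "wz": 0, "x": 0, "y": 0, "z": 40, "fingers": 0.5},
    {"wx": 0, "wy": 0, "wz": 0, "x": -30, "y": 25, "z": 40, "fingers": 0.5},
    {"wx": 0, "wy": 0, "wz": 0, "x": -30, "y": 25, "z": 20, "fingers": 0.5},
    {"wx": 0, "wy": 0, "wz": 0, "x": 0, "y": 0, "z": 0, "fingers": 0.5},
    {"wx": 0, "wy": 0, "wz": 0, "x": 0, "y": 0, "z": 0, "fingers": 0.5},
  ],
  squeeze=60,
)

```text
clock: 12.25
tool_pos: [0.4198, -0.1733, 0.2379]
tool_rot: [-2.943, 1.099, -0.003]
contact_force: [0.6, 1.1, 0.6]
grip_width: 0.0441
finger_force: 0.0
```

Run:
```python
from h import *
c=cam('wrist');save(c,'w4')
```

```text
(no output)
```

View pics/w4.png

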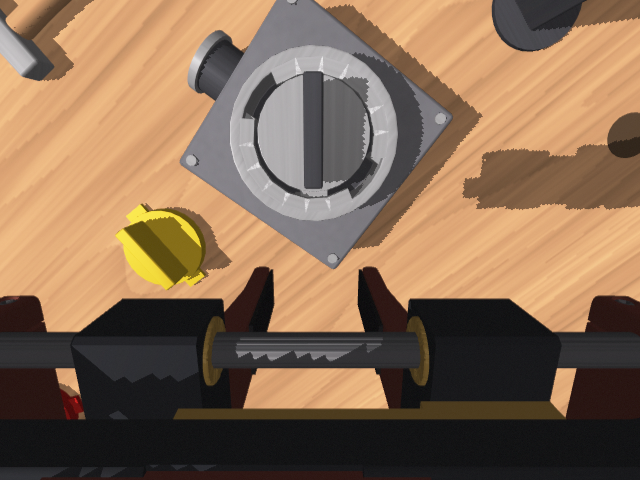

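The lid (disc 257–371, bar at u≈313) is centred in the collar (230–397). Its bar is turned about 55° from the empty gaps at (258,95) and (362,178), and the gripper is clear.

```bash
python3 -c "
from workcell import arm
print(arm.sign_off())"
```

```text
the job is handed in; nothing more can be done
None
```

The steel lid is back in the collar, turned clockwise to the stop (about 0.95 rad) and released; nothing else on the bench was touched, and I've handed the job in, but no verdict was returned.

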